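# Shut down the sanding station

### The job

Shut down the sanding station with a fingertip: gently push the black mushroom stop on the sander's long control box all the way in, then push in the mushroom on the dust extractor's small square box, and last, so that the place stays lit until then, press down the raised end of the rocker on top of the cordless work light until it has tipped right over. Press lightly, without grasping or lifting anything; do not press the sander's flush start button, shift the light, or disturb the other things on the bench. Finish with the hand clear of everything.

Things in the scene. Friction and masses are not known exactly. Their poses are not given: they have to be found in the camera images.
- sander_box: the sander's control box: long grey box screwed to the bench, 80 mm along its x, 150 mm along its y, lid top 61 mm above the bench; fixing lugs stick out 17 mm at both x ends. On its lid the mushroom stop (at y = +38 mm) and the flush start button (at y = -38 mm). Origin: centre of its underside. Cannot be moved
- sander_stop_top (a point): centre of the top of the sander's mushroom stop, a black domed head 40 mm across standing about 95 mm above the bench when out; moves down with the head
- sander_stop (a joint): how far the sander's mushroom stop is pushed in, m: about 0 = out (sander running), 0.008 = fully in. It moves straight down, takes about 3 to 4 N to push and stays where it is left. At 0.008 it meets its end; the head then still gives up to 4 mm on a spring (4 N rising to 14 N), which comes back when released, before a hard stop
- sander_start_top (a point): centre of the top of the sander's start button, 27 mm across, flush inside a 38 mm metal guard ring whose rim is 73 mm above the bench; not to be pressed
- sander_start (a joint): how far the sander's start button is pressed, m: 0 = out, 0.004 = down; springs back
- extractor_box: the dust extractor's control box: small square grey box screwed to the bench, 80 x 80 mm, lid top 61 mm above the bench, fixing lugs stick out 17 mm at both x ends; one mushroom in the middle of its lid. Origin: centre of its underside. Cannot be moved
- extractor_stop_top (a point): centre of the top of the extractor's mushroom, the same black 40 mm head, about 95 mm above the bench when out; moves down with the head
- extractor_stop (a joint): how far the extractor's mushroom stop is pushed in, m: about 0 = out (extractor running), 0.008 = fully in. It moves straight down, takes about 3 to 4 N to push and stays where it is left. At 0.008 it meets its end; the head then still gives up to 4 mm on a spring (4 N rising to 14 N), which comes back when released, before a hard stop
- light: cordless LED work light, about 1.1 kg, standing loose on a bent-tube foot (foot 152 mm along x, 210 mm along y); grey head 60 mm along x, 180 mm along y, top 150 mm above the bench; lamp face to its -x. Origin: on the bench, under the head's centre
- rocker_raised_end (a point): on the upper face of the rocker half that stands up at the start (towards the light's -y), 16 mm from the hinge, 4 mm in from that half's free edge; about 168 mm above the bench at the start; moves with the rocker, 6 mm lower when tipped over
- light_rocker (a joint): angle (rad) of the rocker on the middle of the light's top: V-shaped black plate, 26 mm along the light's x, a 20 mm half either side of the hinge. About 0 = on: -y half stands up 0.4 rad, +y half flat; 0.4 = off, -y half flat. About 2 N at the raised end moves it; it stays where left. Free edge drops 8 mm, then gives 2 mm more on a spring (to 10 N). Bezel round it: 156 mm above the bench
- drill: cordless drill standing on its battery, 240 x 76 x 218 mm; origin: centre of its underside. To be left alone
- square: try square lying flat, wooden stock 115 x 20 x 18 mm, steel blade reaching 200 mm along +x; origin: under the stock's centre. To be left alone
- pencil: flat carpenter's pencil 175 x 14 x 8 mm lying along its x; origin: underside, mid-length. To be left alone
- chisel: wood chisel 240 mm long, 30 mm thick at the handle, lying along its x, blade to +x; origin: underside, mid-length. To be left alone
- sanding_block: cork sanding block 65 x 115 x 39 mm; origin: centre of its underside. To be left alone
- glue: white glue bottle, 64 mm across, 190 mm tall; origin: centre of its underside. To be left alone
- varnish_tin: round varnish tin, 100 mm across, 125 mm tall; origin: centre of its underside. To be left alone
- screw_jar: glass screw jar, 70 mm across, 85 mm tall; origin: centre of its underside. To be left alone
Things that resemble listed ones, but are neither listed nor needed, are in the scene too. What is shaped like the extractor_box but red or yellow is not meant.

How it is judged:
By the outcome, as a careful person would: the job done as asked, in the order asked, and still so for the second after the job is handed in, with the robot touching nothing.
It also fails if it takes over 56 s, if anything falls off the work surface, if the arm or the gripper's body presses on something with over 40 N, if the wrist force passes 120 N, or if a joint passes its speed limit or range.

### The arm

A 6-joint arm with a two-finger parallel gripper is mounted at the origin on the work surface. World frame = base frame: x ahead of the robot, y to its left, z up, the work surface at z = 0. Lengths are in m, angles in rad, forces in N, time in s.
With the tool pointing down it reaches from about 0.275 to 0.85 m from the base axis. Payload 19 kg.
Tool frame: the origin (TCP) lies at the very end of the fingers, on their centre line; the grasp point (between the pads) lies 19 mm behind it; x points along the fingers, y is the direction in which the jaws open and shut, and the axes are right-handed (so a half turn about x gives the same grasp; the last joint's range is limited). The gripper opens to 85 mm and grips with 20 to 120 N. Pads are 22 mm wide; open, the fingers measure 114 mm over their backs; the gripper's body (76 mm by 85 mm) begins 54 mm behind the grasp point. The pads swing forward as they close: fully open they stand 13 mm farther back than shut.
Start: joints at [-1.266, 0.15, 1.437, -0, 1.554, -0.134], TCP at [0.244, -0.521, 0.231] pointing down, gripper open.
Joint ranges: [-2.8, 2.8], [-0.68, 2.1], [0.12, 2.68], [-1.39, 4.53], [0.16, 2.79], [-2.81, 2.81]. Speed limits (rad/s): [1.89, 1.89, 2.22, 3.01, 3.01, 3.01].

### API

Orientations are given as a rotation vector (axis times angle).
In Python, from plant import status, eyes, r gives the robot as it stands.
- The arm moves only by the shell command python3 -m inch 'ROWS'. ROWS is JSON, a list of rows, each an object with "translation": the shift along the tool's x, y, z in mm, a list of three; "turn": the turn about the tool's x in rad; "gripper": the opening, from -1 (shut) to 1 (fully open), so that 0 is half open. In form: [{"translation": [dx, dy, dz], "turn": turn, "gripper": gripper}, ...]. A call has 1 to 5 rows; each row is the pose to reach, as a shift and turn from the pose commanded when the call began, along the tool's axes at that moment; what a row does not reach only later rows make up. A row lasts 1/12 s, in which the tool goes at most 41.7 mm and 7.16 degrees, less where a joint would pass 70% of its speed; a pose out of reach is approached as far as the arm can. A call with a gripper value outside its range is refused whole. The fingers move at their own pace and stop on an object; the grip force is fixed at half the most. Time passes only in rows, so rows that repeat a pose let the fingers close. It gives the time, the measured TCP pose, the force and the opening at its end, in the units of the state.
- status.get_state(): the state, without advancing time (a new reading comes with each control period).
- eyes.capture(name): name is "scene" or "top" or "wrist"; returns (picture, depth): 480x640x3 uint8, blue, green, red; 480x640 float32, m along the optical axis (not along the pixel's ray), 0 where there is no reading.
- eyes.camera_params(name): a dict with "mtx" (3x3 intrinsics, pixels), "extrinsics" (4x4, takes a point from camera to world coordinates). Camera axes: x right, y up, looking along -z (the intrinsics and any distortion apply to the point x, -y, -z); pixel columns grow to the right and rows downward; lengths in m; the calibration is good to about 2 mm. A picture is of the moment at which its call begins: read the wrist's pose just before it. camera_params takes no time and is no camera call; for the wrist camera it gives the pose at the moment of the call.
- r.hand_in(): hands the job in, once; it reports no verdict.
The state is a dict: "time": time; "joint_pos": joint angles; "qvel": joint speeds; "joint_torque": joint torques, N m; "tool_pos": TCP position; "ee_rot": TCP orientation; "force": force on the tool from outside, world axes, zero at the start; "ft_torque": the same for the moment, N m; "finger_gap": finger opening in m.
Only numpy, scipy, OpenCV 4.12 (cv2) and the standard library are available. Lean on these libraries where they do the work, as an engineer would, in place of code of your own. Each camera call takes 0.05 s, during which the arm holds its last target. There are 200 camera calls.

## Working session

There is one attempt and no reset: what is moved stays moved. The work goes in short steps, Python scripts to look and compute and a shell command to move; the robot and the scene stay as the last step left them, time stands still between calls to the robot, and variables do not carry over. Pictures are saved under pics/ and viewed, about 8 in all and at most 12, crops included, and the job is handed in when it is done.

```bash
ls; mkdir -p pics; cat > h.py <<'E'
import numpy as np, cv2
from plant import status, eyes, r
def cap(n):
    p=eyes.camera_params(n); im,d=eyes.capture(n); return im,d,p
def world(p,u,v,d):
    K=np.array(p['mtx']);T=np.array(p['extrinsics'])
    u,v,d=map(np.asarray,(u,v,d))
    c=np.stack([(u-K[0,2])/K[0,0]*d,-(v-K[1,2])/K[1,1]*d,-d,np.ones_like(d)],-1)
    return (c@T.T)[...,:3]
def ray(p,u,v,z):
    o=np.array(p['extrinsics'])[:3,3]; q=world(p,float(u),float(v),1.0)
    return o+(q-o)*(z-o[2])/(q[2]-o[2])
def proj(p,X):
    K=np.array(p['mtx']);T=np.linalg.inv(np.array(p['extrinsics'])); c=T[:3,:3]@np.array(X)+T[:3,3]
    return K[0,0]*c[0]/-c[2]+K[0,2], K[1,2]+K[1,1]*c[1]/c[2]
E
python3 - <<'E'
from h import *
print(status.get_state())
for n in ('top','scene'):
    im,d,p=cap(n); cv2.imwrite(f'pics/{n}0.png',im); np.savez(f'{n}0.npz',im=im,d=d,K=p['mtx'],T=p['extrinsics']); print(n,p,(d>0).mean())
E
```

```text
pics
{'time': 0.0, 'joint_pos': array([-1.26598504e+00,  1.50961927e-01,  1.43803289e+00, -2.14931357e-05,
        1.55378248e+00, -1.33978819e-01]), 'qvel': array([ 2.66010183e-03,  1.28707479e-04, -1.90787254e-03, -5.84477709e-05,
        1.49873619e-04,  1.28733813e-03]), 'joint_torque': array([-3.28952810e-04, -7.13054895e+01, -5.70865059e+01, -1.78158293e-04,
        9.08211165e-03,  1.62330917e-06]), 'tool_pos': array([ 0.24419794, -0.52029783,  0.23068824]), 'ee_rot': array([ 1.97882579,  0.44246991, -1.97907412]), 'force': array([-0.66651212,  0.81305967, -0.30481854]), 'ft_torque': array([ 0.00715091, -0.00175814, -0.04158458]), 'finger_gap': 0.0854464800997586}
top {'mtx': array([[606.16598729,   0.        , 329.01172525],
       [  0.        , 606.16598729, 240.70589695],
       [  0.        ,   0.        ,   1.        ]]), 'extrinsics': array([[-8.51239853e-03,  9.91835826e-01, -1.27236917e-01,
         3.56885061e-01],
       [-9.99621900e-01, -5.11338504e-03,  2.70168565e-02,
        -3.71475215e-04],
       [ 2.61456748e-02,  1.27418787e-01,  9.91504340e-01,
         1.35654316e+00],
       [ 0.00000000e+00,  0.00000000e+00,  0.00000000e+00,
         1.00000000e+00]])} 0.9960970052083333
scene {'mtx': array([[589.97811912,   0.        , 313.00422409],
       [  0.        , 589.97811912, 233.55744521],
       [  0.        ,   0.        ,   1.        ]]), 'extrinsics': array([[ 0.87038816, -0.25861955,  0.41897539,  1.04381837],
       [ 0.49233571,  0.4666171 , -0.73476121, -0.96072132],
       [-0.00547747,  0.845804  ,  0.53346564,  0.80728393],
       [ 0.        ,  0.        ,  0.        ,  1.        ]])} 0.991044921875
```

View pics/top0.png

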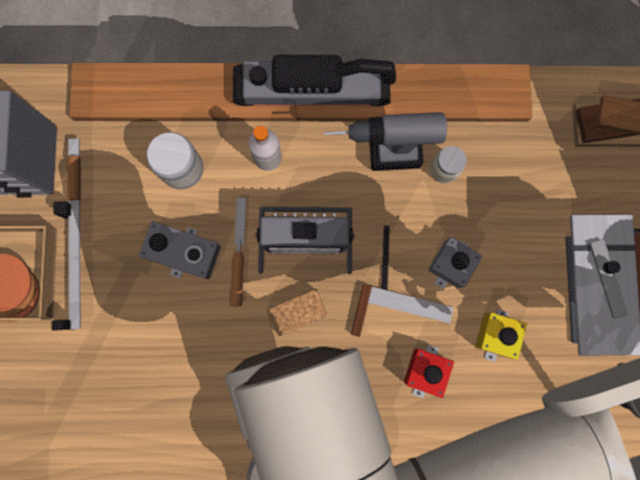

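View pics/scene0.png

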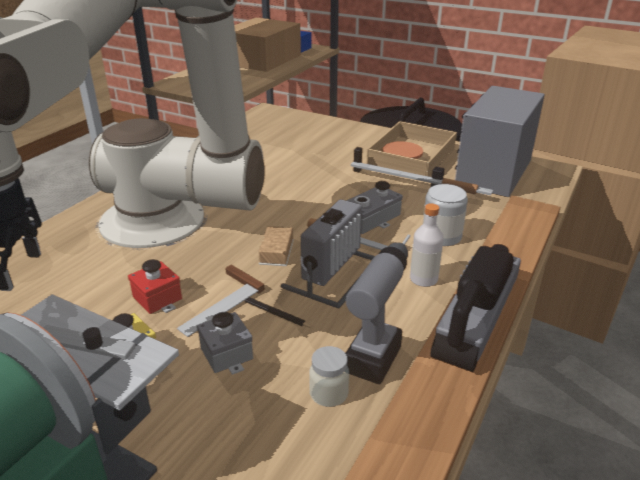

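The top view shows the sander box at (180,250), with its mushroom at (158,242) and the start button at (194,254). The light's rocker is at (304,230). The grey extractor's mushroom is at (460,261), and the red and yellow boxes are decoys. The scene view shows the same layout: extractor (223,320), light (333,240), sander (370,205).

```bash
python3 - <<'E'
from h import *
D={n:np.load(n+'0.npz') for n in('top','scene')}
P={n:dict(mtx=D[n]['K'],extrinsics=D[n]['T']) for n in D}
t=D['top'];im,d=t['im'],t['d'];p=P['top']
vv,uu=np.mgrid[:480,:640]; W=world(p,uu,vv,d)
print('bench z',np.median(W[300:330,300:340,2]),np.median(W[320:,150:200,2]))
dark=(im.max(2)<60).astype(np.uint8)
S=D['scene'];WS=world(P['scene'],uu,vv,S['d'])
def blob(x0,x1,y0,y1,zmin,name,Wx=W,extra=None):
    m=np.zeros((480,640),bool);m[y0:y1,x0:x1]=True
    m&=(Wx[...,2]>zmin)
    n,l,s,c=cv2.connectedComponentsWithStats(m.astype(np.uint8))
    i=1+s[1:,4].argmax(); k=l==i
    q=Wx[k]; print(name,'n',k.sum(),'px',c[i].round(1),'z pct',np.percentile(q[:,2],[5,50,95,99]).round(4),'xy mean',q[:,:2].mean(0).round(4),'mid',((q[:,:2].max(0)+q[:,:2].min(0))/2).round(4),'ext',np.ptp(q[:,:2],axis=0).round(4))
    return k
for nm,b in dict(sander=(140,175,225,260),extr=(443,478,245,280)).items():
    k=blob(*b,0.082,nm+' head(depth)'); blob(*b,0.0905,nm+' top')
    m=np.zeros((480,640),bool);m[b[2]:b[3],b[0]:b[1]]=dark[b[2]:b[3],b[0]:b[1]]>0
    n,l,s,c=cv2.connectedComponentsWithStats(m.astype(np.uint8));i=1+s[1:,4].argmax()
    (c2,rad)=cv2.minEnclosingCircle(np.argwhere(l==i)[:,::-1].astype(np.float32))
    print('  dark blob',c[i],s[i],c2,rad,'ray z.09',ray(p,*c[i],.09).round(4))
# boxes lid
for nm,b in dict(sander=(130,225,210,285),extr=(425,490,230,295)).items():
    m=np.zeros((480,640),bool);m[b[2]:b[3],b[0]:b[1]]=True
    m&=(abs(W[...,2]-.061)<.006); q=W[m]; r_=cv2.minAreaRect((q[:,:2]*1000).astype(np.float32)); print(nm,'lid',r_,np.median(q[:,2]))
# scene view
for nm,c in dict(sander=(.0,0),).items(): pass
for nm,b in dict(sander=(365,400,175,205),extr=(205,240,308,335)).items(): blob(*b,0.085,'SCENE '+nm,WS)
# light
m=np.zeros((480,640),bool);m[200:275,245:365]=True; m&=(W[...,2]>.135); q=W[m]
print('light head',cv2.minAreaRect((q[:,:2]*1000).astype(np.float32)),np.percentile(q[:,2],[50,90,99,100]).round(4))
print((W[218:244,284:326:2,2]*1000).round(0).astype(int))
print('row230 y',(W[230,284:326:2,1]*1000).round(0), 'col304 x',(W[218:244,304,0]*1000).round(0))
c1=cv2.resize(im[195:280,245:365],None,fx=5,fy=5,interpolation=3); s=S['im'][185:300,280:380]; c2=cv2.resize(s,None,fx=4,fy=4,interpolation=3)
cv2.imwrite('pics/light.png',c1);
o=np.zeros((460,1000,3),np.uint8);o[:425,:600]=c1;o[:460,600:1000]=c2;cv2.imwrite('pics/lt.png',cv2.resize(o,(800,368)))
E
```

```text
bench z 0.0052873827849122534 0.0008005510867176158
sander head(depth) n 288 px [158.2 241.7] z pct [0.0876 0.0935 0.0992 0.1019] xy mean [0.5175 0.3195] mid [0.4474 0.1706] ext [0.1811 0.342 ]
sander top n 232 px [157.9 241.6] z pct [0.0907 0.0943 0.0996 0.1024] xy mean [0.5174 0.3194] mid [0.447  0.1706] ext [0.1802 0.3419]
  dark blob [157.97916667 241.84722222] [149 233  19  19 288] (157.9506378173828, 241.7617950439453) 9.611387252807617 ray z.09 [0.5189 0.3229 0.09  ]
extr head(depth) n 276 px [460.5 260.3] z pct [0.0865 0.0926 0.0975 0.0988] xy mean [ 0.4754 -0.3094] mid [ 0.4266 -0.1661] ext [0.1395 0.3314]
extr top n 212 px [460.8 260.2] z pct [0.0907 0.0935 0.0976 0.0994] xy mean [ 0.4751 -0.3091] mid [ 0.4264 -0.1651] ext [0.139  0.3295]
  dark blob [459.92226148 260.15194346] [451 251  19  19 283] (459.9800109863281, 260.0199890136719) 9.46165657043457 ray z.09 [ 0.4766 -0.3109  0.09  ]
sander lid ((507.1283874511719, 286.763427734375), (153.6970672607422, 81.74957275390625), 71.40721130371094) 0.06146504516361284
extr lid ((476.8472595214844, -312.4355163574219), (82.630
[... 2912 characters left out ...]

 [ 150  149  149  148  147  148  151  151  156  151  149  152  150  149
   149  149  148  150  150  148  150]
 [ 151  152  146  149  149  152  152  148  151  151  149  148  151  147
   147  151  149  150  153  150  153]
 [ 150  148  150  151  151  154  148  154  147  148  149  151  146  148
   149  150  150  150  145  147  151]
 [ 151  150  147  150  151  149  149  151  152  147  152  149  150  146
   146  149  151  150  151  153  149]]
row230 y [ 57.  53.  49.  45.  41.  37.  32.  29.  25.  21.  17.  13.   9.   5.
   1.  -3.  -7. -11. -15. -19. -23.] col304 x [558. 556. 554. 552. 549. 547. 544. 542. 539. 538. 536. 534. 532. 529.
 528. 526. 524. 522. 519. 518. 517. 516. 513. 511. 510. 507.]
```

View pics/lt.png

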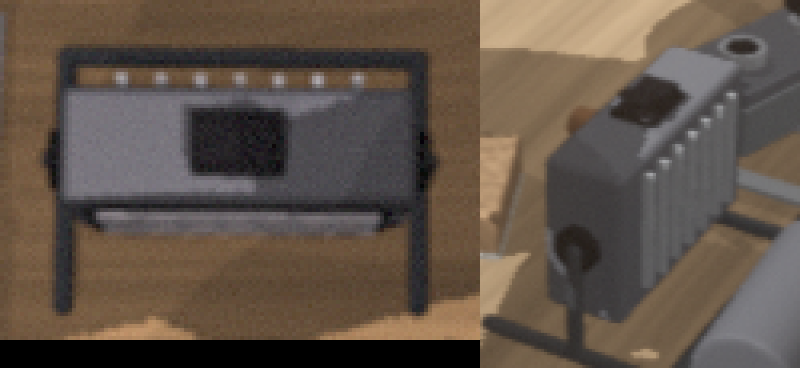

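The left crop shows the rocker as the dark square centred on the light's top. The fins are on the +x side, so the lamp faces world -x and the light's axes match the world's. The depths confirm the raised half is towards -y.

```bash
python3 - <<'E'
from h import *
from scipy.spatial.transform import Rotation as R
D={n:np.load(n+'0.npz') for n in('top','scene')}
P={n:dict(mtx=D[n]['K'],extrinsics=D[n]['T']) for n in D}
st=status.get_state(); M=R.from_rotvec(st['ee_rot']).as_matrix(); print('tool axes cols\n',M.round(4))
print('wristcam\n',np.array(eyes.camera_params('wrist')['extrinsics']).round(3))
def tri(a,b):
    A=[];B=[]
    for n,(u,v) in(('top',a),('scene',b)):
        o=P[n]['extrinsics'][:3,3];q=world(P[n],float(u),float(v),1.)-o;q/=np.linalg.norm(q);I=np.eye(3)-np.outer(q,q);A.append(I);B.append(I@o)
    X=np.linalg.solve(sum(A),sum(B)); return X.round(4),[round(float(np.linalg.norm(I@X-b)),4) for I,b in zip(A,B)]
def dk(n,b,th):
    m=np.zeros((480,640),np.uint8);m[b[2]:b[3],b[0]:b[1]]=(D[n]['im'].max(2)<th)[b[2]:b[3],b[0]:b[1]]
    k,l,s,c=cv2.connectedComponentsWithStats(m);i=1+s[1:,4].argmax();return c[i],s[i],l==i
for nm,b,bs in(('sander',(140,175,225,260),(365,400,175,205)),('extr',(443,478,245,280),(205,240,308,335))):
    a,s1,_=dk('top',b,60);c,s2,_=dk('scene',bs,60)
    print(nm,a,s1,c,s2,tri(a,c))
    for z in(.09,): print(ray(P['top'],*a,z),ray(P['scene'],*c,z))
    ps=world(P['scene'],*map(float,c),float(np.median(D['scene']['d'][int(c[1])-2:int(c[1])+3,int(c[0])-2:int(c[0])+3])));print(' scene depth pt',ps)
a,s1,k=dk('top',(285,325,215,246),50); print('rocker',a,s1, ray(P['top'],*a,.163))
vv,uu=np.where(k);q=np.array([ray(P['top'],u,v,.163)[:2] for u,v in zip(uu,vv)]);print(cv2.minAreaRect((q*1000).astype(np.float32)))
c,s2,_=dk('scene',(325,375,195,225),50);print('rocker scene',c,s2,tri(a,c),ray(P['scene'],*c,.163))
# light head by lid plane
vv,uu=np.mgrid[:480,:640];W=world(P['top'],uu,vv,D['top']['d']);m=np.zeros((480,640),bool);m[200:255,245:365]=True;m&=abs(W[...,2]-.151)<.008
k,l,s,c=cv2.connectedComponentsWithStats(m.astype(np.uint8));i=1+s[1:,4].argmax();q=W[l==i];print('head',cv2.minAreaRect((q[:,:2]*1000).astype(np.float32)))
E
```

```text
tool axes cols
 [[-3.000e-04  4.249e-01 -9.052e-01]
 [ 1.000e-03 -9.052e-01 -4.249e-01]
 [-1.000e+00 -1.100e-03 -1.000e-04]]
wristcam
 [[ 0.425  0.87   0.251  0.309]
 [-0.905  0.409  0.117 -0.49 ]
 [-0.001 -0.277  0.961  0.375]
 [ 0.     0.     0.     1.   ]]
sander [157.97916667 241.84722222] [149 233  19  19 288] [382.         185.38888889] [376 182  14   8  90] (array([0.5198, 0.3239, 0.0875]), [0.0007, 0.0007])
[0.51885516 0.3229327  0.09      ] [0.52202962 0.32012269 0.09      ]
 scene depth pt [0.52505923 0.31268584 0.0941647 ]
extr [459.92226148 260.15194346] [451 251  19  19 283] [223.56157635 319.16256158] [213 313  20  15 203] (array([ 0.4782, -0.3106,  0.0871]), [0.0017, 0.0017])
[ 0.47661203 -0.31092961  0.09      ] [ 0.48190424 -0.31232936  0.09      ]
 scene depth pt [ 0.48553269 -0.31651622  0.09463172]
rocker [304.33152174 230.17119565] [293 222  24  17 368] [0.53141847 0.01601174 0.163     ]
((531.7907104492188, 15.6892728805542), (45.76227951049805, 32.151641845703125), 89.71145629882812)
rocker scene [333.3908046  217.83908046] [325 213  18  11  87] (array([0.5349, 0.0173, 0.1521]), [0.0022, 0.0022]) [0.54491314 0.00258398 0.163     ]
head ((533.812744140625, 15.708633422851562), (179.59510803222656, 62.938941955566406), 89.15611267089844)
```

```bash
python3 -m inch '[{"translation":[-70,0,0],"turn":0.439,"gripper":-1},{"translation":[-70,0,0],"turn":0.439,"gripper":-1},{"translation":[-70,0,0],"turn":0.439,"gripper":-1},{"translation":[-70,0,0],"turn":0.439,"gripper":-1}]'; python3 -m inch '[{"translation":[0,-40,-13],"turn":0,"gripper":-1},{"translation":[0,-80,-26],"turn":0,"gripper":-1},{"translation":[0,-119,-39],"turn":0,"gripper":-1},{"translation":[0,-158,-52],"turn":0,"gripper":-1},{"translation":[0,-197,-64],"turn":0,"gripper":-1}]'; python3 -c "
from h import *
from scipy.spatial.transform import Rotation as R
print(R.from_rotvec(status.get_state()['ee_rot']).as_matrix().round(4))"
```

```text
time: 0.43
tool_pos: [0.2444, -0.5209, 0.3029]
ee_rot: [-2.22, 0.011, 2.218]
force: [-0.7, -0.4, -1.7]
finger_gap: 0.0389
time: 0.85
tool_pos: [0.3084, -0.3216, 0.3009]
ee_rot: [-2.221, 0.0, 2.221]
force: [0.7, -0.0, 0.0]
finger_gap: 0.0002
[[-1.e-04 -7.e-04 -1.e+00]
 [ 5.e-04 -1.e+00  7.e-04]
 [-1.e+00 -5.e-04  1.e-04]]
```

```bash
for i in 1 ; do python3 -m inch '[{"translation":[0,-38,-12],"turn":0,"gripper":-1},{"translation":[0,-76,-25],"turn":0,"gripper":-1},{"translation":[0,-114,-37],"turn":0,"gripper":-1},{"translation":[0,-152,-50],"turn":0,"gripper":-1},{"translation":[0,-190,-62],"turn":0,"gripper":-1}]'; done
python3 -m inch '[{"translation":[0,-38,-12],"turn":0,"gripper":-1},{"translation":[0,-76,-25],"turn":0,"gripper":-1},{"translation":[0,-114,-37],"turn":0,"gripper":-1},{"translation":[0,-152,-50],"turn":0,"gripper":-1},{"translation":[0,-190,-62],"turn":0,"gripper":-1}]'
python3 -m inch '[{"translation":[0,-38,-12],"turn":0,"gripper":-1},{"translation":[0,-76,-25],"turn":0,"gripper":-1},{"translation":[0,-114,-37],"turn":0,"gripper":-1},{"translation":[0,-152,-50],"turn":0,"gripper":-1},{"translation":[0,-190,-62],"turn":0,"gripper":-1}]'
python3 -m inch '[{"translation":[0,-38,-12],"turn":0,"gripper":-1},{"translation":[0,-73,-25],"turn":0,"gripper":-1},{"translation":[0,-73,-25],"turn":0,"gripper":-1}]'
python3 - <<'E'
from h import *
im,d,p=cap('wrist'); s=status.get_state();print(s['tool_pos'].round(4),s['force'].round(2))
cv2.imwrite('pics/w1.png',im); np.savez('w1.npz',im=im,d=d,K=p['mtx'],T=p['extrinsics'])
print('expect',proj(p,[.519,.322,.093]), 'tcp',proj(p,s['tool_pos']))
E
```

```text
time: 1.27
tool_pos: [0.3703, -0.1316, 0.3013]
ee_rot: [-2.221, 0.001, 2.221]
force: [-0.1, -0.1, 0.1]
finger_gap: -0.0001
time: 1.68
tool_pos: [0.4324, 0.0586, 0.3013]
ee_rot: [-2.222, 0.0, 2.221]
force: [0.8, -1.0, 0.3]
finger_gap: 0.0003
time: 2.1
tool_pos: [0.4945, 0.2487, 0.301]
ee_rot: [2.221, 0.0, -2.222]
force: [0.6, -1.5, 0.6]
finger_gap: 0.0002
time: 2.35
tool_pos: [0.5201, 0.3244, 0.2989]
ee_rot: [2.217, 0.004, -2.223]
force: [-0.5, -1.5, -0.5]
finger_gap: 0.0001
[0.5196 0.322  0.2993] [-1.3  -0.57 -0.69]
expect (np.float64(328.8111414601904), np.float64(212.55354250438495)) tcp (np.float64(332.4914074080301), np.float64(304.39937575968077))
```

View pics/w1.png

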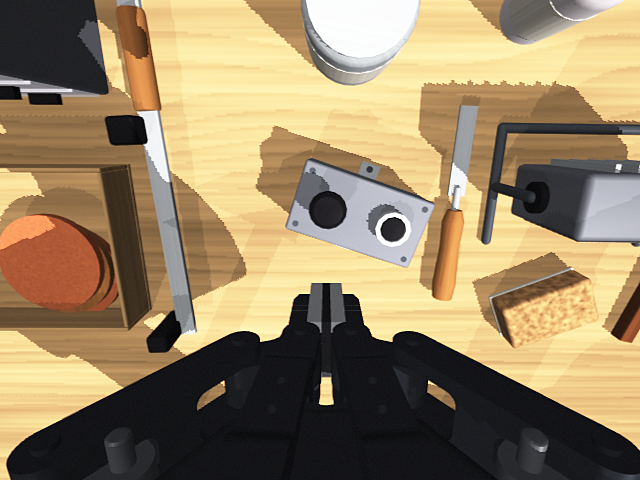

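The wrist view shows the sander's mushroom at about (327,210) against a predicted (329,212), so the two agree to about 2 mm. The start button at (393,229) is well clear of the finger.

```bash
python3 -m inch '[{"translation":[35,-1,0],"turn":0,"gripper":-1},{"translation":[75,-1,0],"turn":0,"gripper":-1},{"translation":[115,-1,0],"turn":0,"gripper":-1},{"translation":[150,-1,0],"turn":0,"gripper":-1},{"translation":[180,-1,0],"turn":0,"gripper":-1}]'
python3 - <<'E'
from h import *
z=np.load('w1.npz');p=dict(mtx=z['K'],extrinsics=z['T']);m=np.zeros((480,640),np.uint8);m[180:240,300:355]=z['im'].max(2)[180:240,300:355]<45
k,l,s,c=cv2.connectedComponentsWithStats(m);i=1+s[1:,4].argmax();print(c[i],s[i],ray(p,*c[i],.09),cv2.minEnclosingCircle(np.argwhere(l==i)[:,::-1].astype(np.float32)), np.median(world(p,*np.meshgrid(range(322,333),range(205,216)),z['d'][205:216,322:333]).reshape(-1,3),axis=0))
s=status.get_state();print(s['tool_pos'].round(4),s['force'].round(2))
E
```

```text
time: 2.82
tool_pos: [0.5185, 0.3193, 0.1189]
ee_rot: [-2.22, 0.002, 2.223]
force: [1.1, 0.2, 0.7]
finger_gap: 0.0004
[326.63708873 208.95214357] [ 309  191   38   37 1003] [0.52215931 0.32424261 0.09      ] ((327.4375, 209.375), 18.566387176513672) [0.52229187 0.32388591 0.09565763]
[0.5185 0.3193 0.1189] [1.12 0.19 0.73]
```

```bash
python3 -m inch '[{"translation":[10,-2,-2],"turn":0,"gripper":-1},{"translation":[18,-2,-2],"turn":0,"gripper":-1},{"translation":[20,-2,-2],"turn":0,"gripper":-1},{"translation":[20,-2,-2],"turn":0,"gripper":-1}]'
python3 -m inch '[{"translation":[2,0,0],"turn":0,"gripper":-1},{"translation":[4,0,0],"turn":0,"gripper":-1},{"translation":[6,0,0],"turn":0,"gripper":-1},{"translation":[7,0,0],"turn":0,"gripper":-1},{"translation":[7,0,0],"turn":0,"gripper":-1}]'
python3 -m inch '[{"translation":[1,0,0],"turn":0,"gripper":-1},{"translation":[2,0,0],"turn":0,"gripper":-1},{"translation":[3,0,0],"turn":0,"gripper":-1},{"translation":[3,0,0],"turn":0,"gripper":-1},{"translation":[3,0,0],"turn":0,"gripper":-1}]'
python3 -c "
from h import *
s=status.get_state();print(s['tool_pos'].round(4),s['force'].round(2))"
```

```text
time: 3.15
tool_pos: [0.522, 0.3225, 0.1026]
ee_rot: [-2.222, -0.0, 2.219]
force: [1.2, 0.2, -0.1]
finger_gap: 0.0
time: 3.57
tool_pos: [0.5215, 0.3225, 0.0945]
ee_rot: [-2.222, -0.0, 2.221]
force: [0.7, 1.0, 1.0]
finger_gap: -0.0001
time: 3.98
tool_pos: [0.5215, 0.3225, 0.0913]
ee_rot: [-2.221, 0.0, 2.221]
force: [0.0, 0.6, 0.1]
finger_gap: 0.0002
[0.5215 0.3225 0.0913] [0.04 0.58 0.09]
```

```bash
for k in 1; do python3 -m inch '[{"translation":[1,0,0],"turn":0,"gripper":-1},{"translation":[2,0,0],"turn":0,"gripper":-1},{"translation":[2,0,0],"turn":0,"gripper":-1},{"translation":[2,0,0],"turn":0,"gripper":-1}]'; python3 -m inch '[{"translation":[1,0,0],"turn":0,"gripper":-1},{"translation":[2,0,0],"turn":0,"gripper":-1},{"translation":[2,0,0],"turn":0,"gripper":-1},{"translation":[2,0,0],"turn":0,"gripper":-1}]'; done
```

```text
time: 4.32
tool_pos: [0.5214, 0.3224, 0.0892]
ee_rot: [-2.221, 0.0, 2.222]
force: [1.0, -0.3, 0.1]
finger_gap: -0.0002
time: 4.65
tool_pos: [0.5214, 0.3225, 0.0872]
ee_rot: [-2.221, 0.0, 2.222]
force: [0.2, -0.3, 0.7]
finger_gap: -0.0003
```

```bash
python3 - <<'E'
from h import *
s=status.get_state();im,d,p=cap('wrist');np.savez('w2.npz',im=im,d=d,K=p['mtx'],T=p['extrinsics'])
print(s['tool_pos'],'tcp',proj(p,s['tool_pos']),'top',proj(p,[.5215,.3235,.095]),'in',proj(p,[.5215,.3235,.087]))
cv2.imwrite('pics/w2.png',cv2.resize(im[200:400,190:490],None,fx=2.5,fy=2.5,interpolation=2))
E
```

```text
[0.52135174 0.32245008 0.08717647] tcp (np.float64(327.25029270205255), np.float64(303.00186979219905)) top (np.float64(324.911317287963), np.float64(310.8597899754647)) in (np.float64(324.95366648440984), np.float64(302.53191940858903))
```

View pics/w2.png

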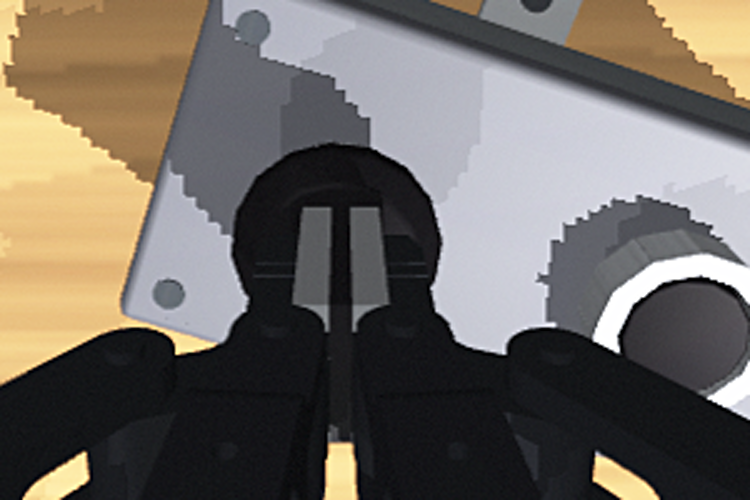

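The crop shows the shut fingertips centred over the black dome, which is centred at about crop (337,245), with the start button's ring clear to the right. I'll creep down until the force shows the end spring.

```bash
python3 - <<'E'
from h import *
z=np.load('w2.npz');p=dict(mtx=z['K'],extrinsics=z['T'])
for (u,v) in((325,262),(325,266),(325,270),(325,275),(300,290),(350,290),(308,275)):
    print((u,v),np.median(world(p,*np.meshgrid(range(u-2,u+3),range(v-1,v+2)),z['d'][v-1:v+2,u-2:u+3]).reshape(-1,3),axis=0).round(4))
E
python3 -m inch '[{"translation":[1,0,0],"turn":0,"gripper":-1},{"translation":[1.5,0,0],"turn":0,"gripper":-1},{"translation":[1.5,0,0],"turn":0,"gripper":-1}]'; python3 -m inch '[{"translation":[1,0,0],"turn":0,"gripper":-1},{"translation":[1,0,0],"turn":0,"gripper":-1},{"translation":[1,0,0],"turn":0,"gripper":-1}]'
```

```text
(325, 262) [0.5401 0.3235 0.0839]
(325, 266) [0.5386 0.3235 0.085 ]
(325, 270) [0.5372 0.3235 0.0861]
(325, 275) [0.5352 0.3235 0.0874]
(300, 290) [0.5281 0.3347 0.0877]
(350, 290) [0.528  0.3122 0.0875]
(308, 275) [0.5349 0.3311 0.0863]
time: 4.95
tool_pos: [0.5215, 0.3225, 0.086]
ee_rot: [-2.221, 0.0, 2.221]
force: [-0.9, -1.5, 5.2]
finger_gap: -0.0002
time: 5.2
tool_pos: [0.5215, 0.3225, 0.0852]
ee_rot: [-2.222, -0.0, 2.221]
force: [-2.2, -0.9, 7.0]
finger_gap: -0.0001
```

```bash
python3 -m inch '[{"translation":[-15,0,0],"turn":0,"gripper":-1},{"translation":[-55,0,0],"turn":0,"gripper":-1},{"translation":[-95,0,0],"turn":0,"gripper":-1},{"translation":[-135,0,0],"turn":0,"gripper":-1},{"translation":[-165,0,0],"turn":0,"gripper":-1}]'
python3 -m inch '[{"translation":[0,0,0],"turn":0,"gripper":-1},{"translation":[0,0,0],"turn":0,"gripper":-1}]'
cat >> h.py <<'E'
def head(n,X,rad=.03,th=45):
    """dark head near X: ray position at z=.09 / median depth point at its middle"""
    s=status.get_state(); im,d,p=cap(n); u,v=proj(p,X); f=p['mtx'][0][0]; dist=abs((np.linalg.inv(p['extrinsics'])@np.r_[X,1])[2]); w=int(rad*f/dist)
    m=np.zeros(im.shape[:2],np.uint8); sl=np.s_[int(v)-w:int(v)+w,int(u)-w:int(u)+w]; m[sl]=im.max(2)[sl]<th
    k,l,q,c=cv2.connectedComponentsWithStats(m);i=1+q[1:,4].argmax();cu,cv_=c[i]
    a,b=int(round(cu)),int(round(cv_)); U,V=np.meshgrid(range(a-4,a+5),range(b-4,b+5))
    print('tcp',s['tool_pos'].round(4),'exp',np.round((u,v),1),'got',c[i].round(1),q[i],'ray',ray(p,cu,cv_,X[2]).round(4),'depth pt',np.median(world(p,U,V,d[V,U]).reshape(-1,3),axis=0).round(4))
    return im
E
python3 -c "
from h import *
head('wrist',np.array([.5215,.3235,.087]))"
```

```text
time: 5.62
tool_pos: [0.5215, 0.3225, 0.2533]
ee_rot: [-2.223, -0.001, 2.219]
force: [0.0, -0.5, 1.5]
finger_gap: -0.0002
time: 5.78
tool_pos: [0.5219, 0.3227, 0.2515]
ee_rot: [-2.224, -0.001, 2.218]
force: [0.8, -0.5, -1.1]
finger_gap: 0.0002
tcp [0.5219 0.3227 0.2515] exp [325.8 222.1] got [324.9 220.3] [ 305  200   42   42 1282] ray [0.5231 0.3243 0.087 ] depth pt [0.5237 0.3243 0.0883]
```

```bash
python3 -m inch '[{"translation":[0,38,2],"turn":0,"gripper":-1},{"translation":[0,76,5],"turn":0,"gripper":-1},{"translation":[0,114,8],"turn":0,"gripper":-1},{"translation":[0,152,11],"turn":0,"gripper":-1},{"translation":[0,190,13],"turn":0,"gripper":-1}]'
python3 -m inch '[{"translation":[0,38,2],"turn":0,"gripper":-1},{"translation":[0,76,5],"turn":0,"gripper":-1},{"translation":[0,114,8],"turn":0,"gripper":-1},{"translation":[0,152,11],"turn":0,"gripper":-1},{"translation":[0,190,13],"turn":0,"gripper":-1}]'
python3 -m inch '[{"translation":[0,38,2],"turn":0,"gripper":-1},{"translation":[0,76,5],"turn":0,"gripper":-1},{"translation":[0,114,8],"turn":0,"gripper":-1},{"translation":[0,152,11],"turn":0,"gripper":-1},{"translation":[0,190,13],"turn":0,"gripper":-1}]'
python3 -m inch '[{"translation":[0,38,2],"turn":0,"gripper":-1},{"translation":[0,63,5],"turn":0,"gripper":-1},{"translation":[0,63,5],"turn":0,"gripper":-1},{"translation":[0,63,5],"turn":0,"gripper":-1}]'
python3 -c "
from h import *
im=head('wrist',np.array([.478,-.310,.093])); cv2.imwrite('pics/w3.png',im)
head('top',np.array([.520,.323,.087]),th=60)"
```

```text
time: 6.25
tool_pos: [0.5072, 0.1309, 0.248]
ee_rot: [2.218, 0.0, -2.224]
force: [-0.1, 0.3, 0.7]
finger_gap: -0.0002
time: 6.67
tool_pos: [0.4942, -0.0591, 0.2483]
ee_rot: [-2.218, -0.001, 2.224]
force: [-0.1, 0.4, -0.2]
finger_gap: -0.0001
time: 7.08
tool_pos: [0.4812, -0.2492, 0.2481]
ee_rot: [-2.218, -0.001, 2.223]
force: [1.2, 0.6, 0.2]
finger_gap: -0.0001
time: 7.42
tool_pos: [0.4766, -0.3114, 0.2477]
ee_rot: [-2.216, 0.0, 2.222]
force: [-0.2, 0.9, 0.2]
finger_gap: -0.0001
tcp [ 0.4766 -0.3114  0.2477] exp [325.5 221.7] got [327.1 218.3] [ 307  198   43   43 1361] ray [ 0.4811 -0.3115  0.093 ] depth pt [ 0.4818 -0.3114  0.0952]
tcp [ 0.4769 -0.3104  0.2482] exp [158.3 241.5] got [158.8 242.2] [149 233  20  19 295] ray [0.5186 0.3219 0.087 ] depth pt [0.5188 0.3213 0.0872]
```

View pics/w3.png

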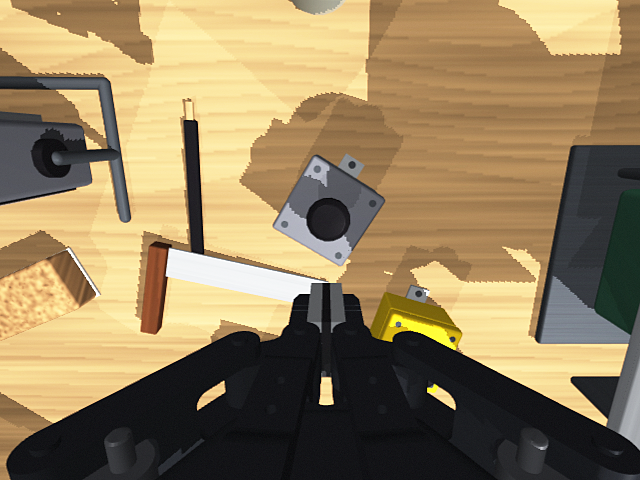

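The wrist view shows the grey extractor's mushroom at (327,218), 9 mm in world x from the rough camera mean at most. The top camera now puts the sander head at 0.087, so it is fully in. Next I descend on the extractor.

```bash
python3 -m inch '[{"translation":[30,0,-2],"turn":0,"gripper":-1},{"translation":[70,0,-2],"turn":0,"gripper":-1},{"translation":[110,0,-2],"turn":0,"gripper":-1},{"translation":[140,0,-2],"turn":0,"gripper":-1},{"translation":[148,0,-2],"turn":0,"gripper":-1}]'
python3 -m inch '[{"translation":[1,0,0],"turn":0,"gripper":-1},{"translation":[3,0,0],"turn":0,"gripper":-1},{"translation":[5,0,0],"turn":0,"gripper":-1},{"translation":[6,0,0],"turn":0,"gripper":-1}]'
python3 -m inch '[{"translation":[1,0,0],"turn":0,"gripper":-1},{"translation":[2,0,0],"turn":0,"gripper":-1},{"translation":[3,0,0],"turn":0,"gripper":-1},{"translation":[4,0,0],"turn":0,"gripper":-1},{"translation":[4,0,0],"turn":0,"gripper":-1}]'
```

```text
time: 7.93
tool_pos: [0.4778, -0.3077, 0.0968]
ee_rot: [-2.214, -0.007, 2.225]
force: [-0.9, 0.6, -0.5]
finger_gap: -0.0001
time: 8.27
tool_pos: [0.48, -0.3109, 0.0975]
ee_rot: [2.223, -0.002, -2.218]
force: [0.4, -0.9, 0.8]
finger_gap: 0.0001
time: 8.68
tool_pos: [0.4794, -0.3107, 0.0919]
ee_rot: [-2.222, 0.0, 2.221]
force: [0.8, -0.7, 0.9]
finger_gap: -0.0
```

```bash
python3 -m inch '[{"translation":[1,0,0],"turn":0,"gripper":-1},{"translation":[2,0,0],"turn":0,"gripper":-1},{"translation":[3,0,0],"turn":0,"gripper":-1},{"translation":[4,0,0],"turn":0,"gripper":-1},{"translation":[4,0,0],"turn":0,"gripper":-1}]'
python3 -m inch '[{"translation":[0.5,0,0],"turn":0,"gripper":-1},{"translation":[1,0,0],"turn":0,"gripper":-1},{"translation":[1,0,0],"turn":0,"gripper":-1},{"translation":[1,0,0],"turn":0,"gripper":-1}]'
```

```text
time: 9.1
tool_pos: [0.4793, -0.3105, 0.0876]
ee_rot: [-2.221, 0.0, 2.221]
force: [-0.0, -0.6, 1.8]
finger_gap: 0.0
time: 9.43
tool_pos: [0.4793, -0.3105, 0.0869]
ee_rot: [-2.221, 0.0, 2.221]
force: [0.9, -0.7, 3.9]
finger_gap: -0.0001
```

```bash
python3 -m inch '[{"translation":[1,0,0],"turn":0,"gripper":-1},{"translation":[1.5,0,0],"turn":0,"gripper":-1},{"translation":[1.5,0,0],"turn":0,"gripper":-1},{"translation":[1.5,0,0],"turn":0,"gripper":-1}]'
```

```text
time: 9.77
tool_pos: [0.4793, -0.3106, 0.0855]
ee_rot: [-2.222, 0.0, 2.221]
force: [-1.8, 0.5, 6.3]
finger_gap: 0.0003
```

```bash
python3 -m inch '[{"translation":[-15,0,0],"turn":0,"gripper":-1},{"translation":[-55,0,0],"turn":0,"gripper":-1},{"translation":[-95,0,0],"turn":0,"gripper":-1},{"translation":[-135,0,0],"turn":0,"gripper":-1},{"translation":[-160,0,0],"turn":0,"gripper":-1}]'
python3 -m inch '[{"translation":[0,0,0],"turn":0,"gripper":-1},{"translation":[0,0,0],"turn":0,"gripper":-1}]'
python3 -c "
from h import *
head('wrist',np.array([.479,-.311,.087]))"
python3 -m inch '[{"translation":[-10,-36,-6],"turn":0,"gripper":-1},{"translation":[-20,-72,-12],"turn":0,"gripper":-1},{"translation":[-30,-108,-18],"turn":0,"gripper":-1},{"translation":[-40,-144,-24],"turn":0,"gripper":-1},{"translation":[-50,-180,-30],"turn":0,"gripper":-1}]'
python3 -m inch '[{"translation":[0,-36,-6],"turn":0,"gripper":-1},{"translation":[0,-72,-12],"turn":0,"gripper":-1},{"translation":[0,-108,-18],"turn":0,"gripper":-1},{"translation":[0,-131,-23],"turn":0,"gripper":-1},{"translation":[0,-131,-23],"turn":0,"gripper":-1}]'
python3 -m inch '[{"translation":[0,0,0],"turn":0,"gripper":-1},{"translation":[0,0,0],"turn":0,"gripper":-1},{"translation":[0,0,0],"turn":0,"gripper":-1}]'
python3 - <<'E'
from h import *
s=status.get_state();im,d,p=cap('wrist');np.savez('w4.npz',im=im,d=d,K=p['mtx'],T=p['extrinsics'])
print(s['tool_pos'],'raised',proj(p,[.532,0,.168]),'hinge',proj(p,[.532,.016,.161]))
cv2.imwrite('pics/w4.png',cv2.resize(im[100:300,190:490],None,fx=2.5,fy=2.5,interpolation=2))
E
```

```text
time: 10.18
tool_pos: [0.4795, -0.3106, 0.2492]
ee_rot: [2.223, -0.002, -2.218]
force: [0.5, -0.6, 0.8]
finger_gap: -0.0001
time: 10.35
tool_pos: [0.4795, -0.3107, 0.2462]
ee_rot: [2.222, -0.001, -2.22]
force: [-0.0, 0.4, -0.7]
finger_gap: 0.0003
tcp [ 0.4795 -0.3107  0.2462] exp [326.7 223.3] got [327.3 220.9] [ 307  201   43   42 1308] ray [ 0.4812 -0.3115  0.087 ] depth pt [ 0.4815 -0.3112  0.0881]
time: 10.82
tool_pos: [0.5088, -0.1288, 0.294]
ee_rot: [-2.218, -0.001, 2.223]
force: [0.6, 0.2, 0.6]
finger_gap: 0.0002
time: 11.23
tool_pos: [0.5323, 0.0044, 0.2935]
ee_rot: [2.217, 0.006, -2.224]
force: [-0.5, -0.2, 0.7]
finger_gap: -0.0002
time: 11.48
tool_pos: [0.5321, -0.0004, 0.2945]
ee_rot: [-2.219, 0.001, 2.222]
force: [-0.4, -0.1, -0.4]
finger_gap: 0.0001
[ 5.32140995e-01 -3.90104237e-04  2.94541345e-01] raised (np.float64(326.1637752522685), np.float64(231.85773971094505)) hinge (np.float64(306.8205298131211), np.float64(229.69402369754482))
```

View pics/w4.png

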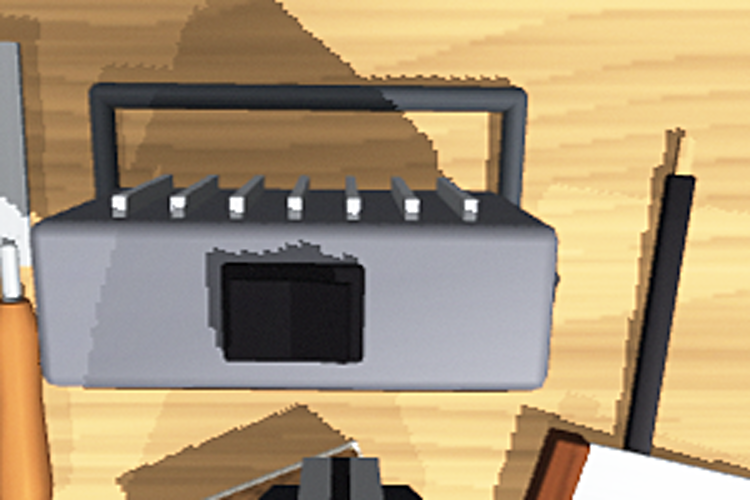

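The crop shows the rocker centred at about (292,315). Its hinge is at px (307,227) against a predicted (307,230), and the raised half is on the right (-y) with its edge at about px 331. The extractor head dropped 7 mm. I'll shift slightly outward and descend on the raised end.

```bash
python3 -m inch '[{"translation":[30,2,-1],"turn":0,"gripper":-1},{"translation":[65,2,-1],"turn":0,"gripper":-1},{"translation":[95,2,-1],"turn":0,"gripper":-1},{"translation":[108,2,-1],"turn":0,"gripper":-1},{"translation":[110,2,-1],"turn":0,"gripper":-1}]'
python3 -m inch '[{"translation":[3,0,0],"turn":0,"gripper":-1},{"translation":[6,0,0],"turn":0,"gripper":-1},{"translation":[9,0,0],"turn":0,"gripper":-1},{"translation":[11,0,0],"turn":0,"gripper":-1},{"translation":[11,0,0],"turn":0,"gripper":-1}]'
python3 -m inch '[{"translation":[1,0,0],"turn":0,"gripper":-1},{"translation":[2,0,0],"turn":0,"gripper":-1},{"translation":[3,0,0],"turn":0,"gripper":-1},{"translation":[4,0,0],"turn":0,"gripper":-1},{"translation":[4,0,0],"turn":0,"gripper":-1}]'
python3 -m inch '[{"translation":[1,0,0],"turn":0,"gripper":-1},{"translation":[2,0,0],"turn":0,"gripper":-1},{"translation":[3,0,0],"turn":0,"gripper":-1},{"translation":[4,0,0],"turn":0,"gripper":-1},{"translation":[4,0,0],"turn":0,"gripper":-1}]'
```

```text
time: 11.95
tool_pos: [0.532, -0.0023, 0.1822]
ee_rot: [-2.215, 0.001, 2.225]
force: [0.1, 0.9, -0.2]
finger_gap: -0.0002
time: 12.37
tool_pos: [0.5335, -0.0016, 0.1745]
ee_rot: [-2.222, 0.0, 2.221]
force: [0.2, 0.6, -0.3]
finger_gap: -0.0
time: 12.78
tool_pos: [0.5333, -0.0015, 0.1701]
ee_rot: [-2.221, -0.0, 2.222]
force: [-0.7, -0.6, -0.7]
finger_gap: 0.0003
time: 13.2
tool_pos: [0.5334, -0.0017, 0.1662]
ee_rot: [-2.221, 0.0, 2.221]
force: [0.0, -1.4, 3.0]
finger_gap: 0.0001
```

```bash
python3 -m inch '[{"translation":[1,0,0],"turn":0,"gripper":-1},{"translation":[2,0,0],"turn":0,"gripper":-1},{"translation":[3,0,0],"turn":0,"gripper":-1},{"translation":[3,0,0],"turn":0,"gripper":-1},{"translation":[3,0,0],"turn":0,"gripper":-1}]'
python3 -m inch '[{"translation":[0.5,0,0],"turn":0,"gripper":-1},{"translation":[1,0,0],"turn":0,"gripper":-1},{"translation":[1,0,0],"turn":0,"gripper":-1},{"translation":[1,0,0],"turn":0,"gripper":-1}]'
```

```text
time: 13.62
tool_pos: [0.5333, -0.0014, 0.1631]
ee_rot: [-2.221, -0.0, 2.222]
force: [1.1, 0.6, -1.0]
finger_gap: 0.0003
time: 13.95
tool_pos: [0.5333, -0.0015, 0.1622]
ee_rot: [-2.221, -0.0, 2.221]
force: [-0.5, -0.3, 1.1]
finger_gap: -0.0001
```

```bash
python3 -m inch '[{"translation":[0.5,0,0],"turn":0,"gripper":-1},{"translation":[1,0,0],"turn":0,"gripper":-1},{"translation":[1,0,0],"turn":0,"gripper":-1},{"translation":[1,0,0],"turn":0,"gripper":-1}]'; python3 -c "
from h import *
s=status.get_state();print(s['tool_pos'].round(4),s['force'].round(2))"
```

```text
time: 14.28
tool_pos: [0.5334, -0.0015, 0.1616]
ee_rot: [-2.222, 0.0, 2.221]
force: [-1.8, -1.4, 6.0]
finger_gap: -0.0001
[ 0.5334 -0.0015  0.1616] [-1.79 -1.42  5.96]
```

```bash
python3 -m inch '[{"translation":[-10,0,0],"turn":0,"gripper":-1},{"translation":[-45,0,0],"turn":0,"gripper":-1},{"translation":[-85,0,0],"turn":0,"gripper":-1},{"translation":[-115,0,0],"turn":0,"gripper":-1},{"translation":[-133,0,0],"turn":0,"gripper":-1}]'
python3 -m inch '[{"translation":[0,0,0],"turn":0,"gripper":-1},{"translation":[0,0,0],"turn":0,"gripper":-1},{"translation":[0,0,0],"turn":0,"gripper":-1}]'
python3 - <<'E'
from h import *
s=status.get_state();im,d,p=cap('wrist');np.savez('w5.npz',im=im,d=d,K=p['mtx'],T=p['extrinsics'])
o=np.load('w4.npz');po=dict(mtx=o['K'],extrinsics=o['T'])
for lab,P,dd in(('before',po,o['d']),('after',p,d)):
    for y in(.034,.030,.024,.020,.016,.010,.004,0,-.003):
        u,v=map(lambda t:int(round(t)),proj(P,[.533,y,.163]));U,V=np.meshgrid(range(u-1,u+2),range(v-6,v+7))
        print(lab,y,np.median(world(P,U,V,dd[V,U]).reshape(-1,3),axis=0).round(4))
print(s['tool_pos'])
cv2.imwrite('pics/w5.png',cv2.resize(im[100:300,190:490],None,fx=2.5,fy=2.5,interpolation=2))
E
```

```text
time: 14.7
tool_pos: [0.5337, -0.0015, 0.2987]
ee_rot: [2.226, -0.001, -2.217]
force: [-0.8, 0.2, 0.4]
finger_gap: 0.0004
time: 14.95
tool_pos: [0.5332, -0.0015, 0.2937]
ee_rot: [-2.22, -0.0, 2.222]
force: [0.7, 0.1, -0.5]
finger_gap: -0.0001
before 0.034 [0.5332 0.0337 0.1639]
before 0.03 [0.5335 0.0296 0.1638]
before 0.024 [0.5332 0.0239 0.1633]
before 0.02 [0.5332 0.0198 0.1636]
before 0.016 [0.5332 0.0157 0.164 ]
before 0.01 [0.534  0.0099 0.166 ]
before 0.004 [0.5344 0.0042 0.1684]
before 0 [5.349e-01 1.000e-04 1.699e-01]
before -0.003 [ 0.5325 -0.0032  0.1577]
after 0.034 [0.5349 0.0334 0.1704]
after 0.03 [0.5343 0.0295 0.1692]
after 0.024 [0.5337 0.0233 0.1664]
after 0.02 [0.5331 0.0202 0.165 ]
after 0.016 [0.5329 0.0162 0.1635]
after 0.01 [0.5326 0.0097 0.1632]
after 0.004 [0.533  0.004  0.1634]
after 0 [ 5.326e-01 -1.000e-04  1.634e-01]
after -0.003 [ 0.532  -0.0034  0.1625]
[ 0.53315347 -0.00149689  0.29372293]
```

View pics/w5.png

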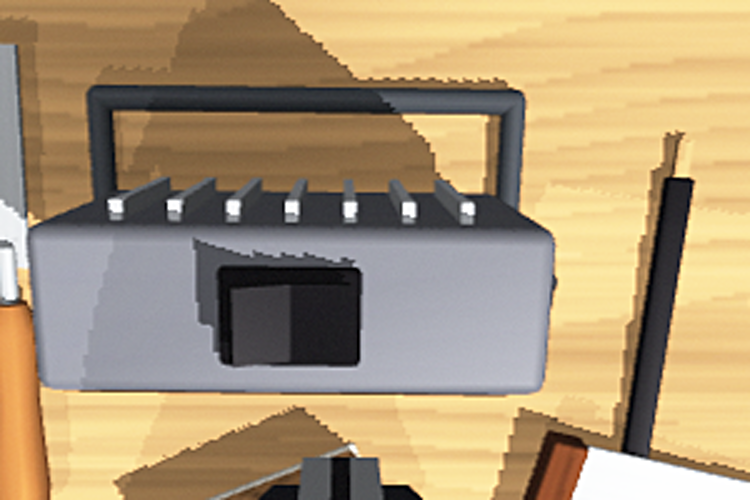

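The crop shows the rocker tipped over, with the +y half now raised. The -y half lies flat at 0.163 m, the same height the +y half had before. The light has not moved, and the hand is 13 cm above it, so I'm handing in.

```bash
python3 -c "
from h import *
head('top',np.array([.477,-.311,.087]),th=60);head('top',np.array([.520,.323,.087]),th=60);print(r.hand_in(),status.get_state()['time'])"
```

```text
tcp [ 0.533  -0.0015  0.2934] exp [459.6 260.1] got [459.5 260. ] [450 250  20  20 298] ray [ 0.4771 -0.3108  0.087 ] depth pt [ 0.4773 -0.3124  0.0861]
tcp [ 0.533  -0.0015  0.2933] exp [158.3 241.5] got [158.4 241.9] [149 232  19  20 272] ray [0.5191 0.3228 0.087 ] depth pt [0.5191 0.3238 0.0872]
the job is handed in; nothing more can be done
the job is handed in; nothing more can be done
```

I pressed the sander stop, then the extractor stop, then the raised end of the light's rocker, all with the shut fingertips. I handed the job in at about 15 s, and no verdict is reported.

| Control | Final press | Last check |
|---|---|---|
| Sander stop | 7.0 N, into the end spring | Head at 0.087 m by the top camera (0.0957 m before, by the wrist camera) |
| Extractor stop | 6.3 N, into the end spring | Head at 0.086 m by the top camera (0.0952 m before, by the wrist camera) |
| Light rocker | 6.0 N, past its end | -y half flat at 0.163 m, +y half raised to 0.170 m |

- **Left alone:** In the last wrist view the light had not moved, nor had the try square, pencil and chisel as far as they were in view. The start button was never touched. I did not check the other items on the bench again.
- **Hand:** it finished about 13 cm above the light, with force readings at noise level.
- **Disagreements:** the wrist and top cameras differed by 3 to 5 mm in x, so I aimed between them. The wrist camera saw the mushroom heads drop 7.1 and 7.4 mm instead of 8. The press forces and the top camera's depth both indicate they are fully in. The force read near zero during most of the mushrooms' travel, despite the stated 3 to 4 N.

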